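# Tighten the bit, extend the long-reach driver and hold it up

## Robot

A 6-joint arm with a two-finger parallel gripper is mounted at the origin on a cart in front of the work surface, level with it; the furniture and walls round the work are solid. World frame = base frame: x ahead of the robot, y to its left, z up, the work surface at z = 0. Lengths are in m, angles in rad, forces in N, time in s.
With the tool pointing down it reaches from about 0.375 to 0.925 m from the base axis. Payload 5.7 kg.
Tool frame: the origin (TCP) lies midway between the tips of the shut fingers; the grasp point (between the pads) lies 19 mm behind it; z points along the fingers, y is the line along which they close (so a half turn about z gives the same grasp; the last joint's range is limited). The gripper opens to 88 mm and grips with 3 to 60 N. Pads are 20 mm wide; open, the fingers measure 115 mm over their backs; the gripper's body (75 mm by 178 mm) begins 61 mm behind the grasp point.
Start: joints at [1.143, 0.359, 1.51, -0, 1.272, -0.115], TCP at [0.185, 0.571, 0.19] pointing down, gripper open.
Joint ranges: [-2.97, 2.97], [-1.01, 2.36], [0.21, 2.38], [-0.96, 4.11], [0.2, 2.71], [-2.98, 2.98]. Speed limits (rad/s): [2.39, 2.39, 3.14, 3.14, 3.14, 3.14].

## Interface

Orientations are given as a rotation vector (axis times angle).
In Python, from plant import observe, read_camera, job_done gives the robot as it stands.
- The arm moves only by the shell command python3 -m jog FILE [OPENING] [FORCE], which reads ROWS from the file FILE. ROWS is a JSON object with one list for each field, all of the same length, 1 to 20, a row being the entries at one place: tx, ty, tz (the shift in shares of the most that a row can go, 1 being 50 mm), ax, ay, az (a rotation vector in a scale on which 1.0 is 4 rad); each row shifts and turns the commanded pose from where the row before left it, along the tool's axes as they then stand; what a row does not reach is not made up. A row lasts 1/10 s, in which the tool goes at most 0.05 m and 0.15 rad, less where a joint would pass 70% of its speed; a pose out of reach is approached as far as the arm can. OPENING is the finger opening in m, set as the command begins (- or left out keeps the last). The fingers move at their own pace and stop on an object; FORCE is the grip in N (left out, the last holds). Time passes only in rows, so rows that do not move let the fingers close. It prints the time, the measured TCP pose, the force, the opening and the grip force at its end. Shift and turn numbers lie between -1 and 1, and a call with a number outside is refused. Input that does not fit is refused with a message, and nothing moves.
- observe(): the state, without advancing time (a new reading comes with each control period).
- read_camera(name): name is "scene" or "top" or "wrist"; returns a dict with "color" (384x512x3 uint8, blue, green, red), "z_map" (384x512 float32, m along the optical axis (not along the pixel's ray), 0 where there is no reading), "vfov" (degrees; the focal length in pixels is half the picture's height over the tangent of half this angle, whatever the lens; pixels are square), "cx", "cy" (the principal point, pixels), "T" (4x4, takes a point from camera to world coordinates). Camera axes: x right, y down, z forward; pixel columns grow to the right and rows downward; lengths in m; the calibration is good to about 2 mm. A picture is of the moment at which its call begins.
- job_done(): hands the job in; it is judged then, once.
The state is a dict: "clock": time; "joints": joint angles; "qd": joint speeds; "joint_torque": joint torques, N m; "tool_pos": TCP position; "tcp_rot": TCP orientation; "wrist_force": force on the tool from outside, world axes, zero at the start; "ft_torque": the same for the moment, N m; "width": finger opening in m; "finger_force": force on a finger pad.
Only numpy, scipy, OpenCV 4.12 (cv2) and the standard library are available. Lean on these libraries where they do the work, as an engineer would, in place of code of your own. Each camera call takes 0.05 s, during which the arm holds its last target. There are 200 camera calls.

## Task

Get the telescopic long-reach driver ready for a deep hold-down screw. It stands in its bench stand with a hex bit loose in the chuck: first turn the chuck sleeve clockwise (seen from above) until the jaws are tight on the bit, then squeeze the release button in the driver's grip head and draw the shaft up past the first stop to the second stop, fully out. Keep hold of the grip head, lift the whole driver straight up clear of the stand and finish while holding it still and upright there, shaft fully out and bit still tight; leave the nut wrench, spindle nut and spanner where they lie.

Things in the scene. Friction and masses are not known exactly. Their poses are not given: they have to be found in the camera images.
- driver_stand: Fixed bench stand: dark steel base plate 130x76x8 mm (long side along the driver's x axis) with an aluminium block 62x62 mm, top at z = 38 mm, and in it an upright square socket 33.4 mm wide, 30 mm deep, in which the driver stands loose (0.7 mm play a side; it lifts straight out). Origin at the centre of the underside, z up; -x faces the robot, up to 0.7 rad askew.
- driver: Outer tube of the telescopic driver: square aluminium tube 32x32x126 mm, standing loose in the stand's socket, bottom at z = 8 mm. Origin at the centre of its bottom, z up along it; its -x face has three stop holes and faces the same way as the release button. The whole driver weighs about 0.7 kg.
- grip_head (a point): Centre of the black square grip head on the sliding inner tube: 34x34 mm, 16 mm high, 150 mm above the bed at the start. Axes as the driver; the release button is in the middle of its -x face. Below it 8 mm of 22x22 mm inner tube show before the outer tube (black cap, 35 mm wide). The narrower chuck starts 1 mm above it; the bit's tip is 40 mm above this point.
- release_button (a joint): Button 12 mm wide, 4.5 mm proud of the head's -x face; value: how far pressed, 0 to 0.004 m (spring 3 N, 6 N fully in). Gripping the head along the driver's x axis presses it and draws the lock pin: beyond about 0.0035 the shaft slides; let go, the pin snaps into the next stop hole it passes. Unpressed, the shaft is locked and a pull lifts the whole driver.
- shaft (a joint): Extension of the inner tube, m: 0 pushed in (locked, at the start), 0.035 first stop, 0.070 second stop and end of travel. About 1 N of friction; unlocked and not held it sinks back under its weight.
- sleeve_mid (a point): Middle of the chuck sleeve, on its axis: round knurled black sleeve 30 mm diameter, 18 mm high, 168 mm above the bed at the start. Its underside, 9 mm below this point, is 1 mm above the wider grip head, so keep the fingertips no lower than that while gripping it. The bit's tip is 22 mm above this point.
- chuck_sleeve (a joint): Angle of the chuck sleeve, rad, grows clockwise seen from above (tightening). Starts open, 0 to 0.35; the three coupled jaws meet the bit at about 1.3 and it is hard tight at its stop at about 1.5. Stays where it is left; takes about 0.06 N m, up to 0.15 N m when tight.
- hex_bit: Steel hex driver bit, 8 mm across, 50 mm long, 20 g, standing loose and upright in the chuck; 11 mm of it is above the jaws. Origin at the centre of its bottom end, z along the bit.
- nut_wrench: Bystander: spindle nut wrench with red grip, 237 mm long, lying on the bed; origin at the centre of its underside.
- spindle_nut: Bystander: round steel spindle nut, 50 mm diameter, 28 mm high; origin at the centre of its underside.
- spanner_24: Bystander: open-ended spanner, 252 mm long, lying on the bed; origin at the centre of its underside.
There are look-alikes about, which are no part of the job. Leave any turquoise look-alike of the driver alone.

How it is judged:
By the outcome, as a careful person would: the job done as asked, in the order asked, and still so for the second after the job is handed in, while the arm keeps its last pose, push and grip.
It also fails if it takes over 45 s, if anything falls off the work surface, if the arm or the gripper's body presses on something with over 40 N, if the wrist force passes 120 N, or if a joint passes its speed limit or range.

## Working session

There is one attempt and no reset: what is moved stays moved. The work goes in short steps, Python scripts to look and compute and a shell command to move; the robot and the scene stay as the last step left them, time stands still between calls to the robot, and variables do not carry over. Pictures are saved under pics/ and viewed, at most 10 in all, crops included, and the job is handed in when it is done.

```bash
ls; mkdir -p pics; cat > h.py <<'E'
import numpy as np, cv2
from plant import observe, read_camera, job_done
def cam(n):
    c=read_camera(n); c['f']=c['color'].shape[0]/2/np.tan(np.radians(c['vfov'])/2); return c
def cloud(c):
    z=c['z_map']; v,u=np.mgrid[:z.shape[0],:z.shape[1]]
    p=np.stack([(u-c['cx'])/c['f']*z,(v-c['cy'])/c['f']*z,z],-1)
    return p@c['T'][:3,:3].T+c['T'][:3,3]
E
python3 - <<'E'
from h import *
a=cam('scene');b=cam('top')
np.savez('/tmp/a.npz',**a);np.savez('/tmp/b.npz',**b)
cv2.imwrite('pics/1.png',np.vstack([a['color'],b['color']])[:, :] if 0 else cv2.resize(np.hstack([a['color'],b['color']]),(800,300)))
cv2.imwrite('pics/2.png',cv2.resize(b['color'],(800,600)))
for c in(a,b):print(c['f'],c['cx'],c['cy'],c['T'].round(3))
print(observe())
E
```

```text
pics
469.4912368381914 261.2504975309595 196.5385788562165 [[-0.703 -0.463  0.54   0.019]
 [-0.711  0.454 -0.537  0.249]
 [ 0.003 -0.761 -0.649  0.67 ]
 [ 0.     0.     0.     1.   ]]
415.2381945456264 247.94347770307698 185.61226392207988 [[ 0.025 -0.99   0.136  0.378]
 [-1.    -0.027 -0.007 -0.197]
 [ 0.011 -0.136 -0.991  1.073]
 [ 0.     0.     0.     1.   ]]
{'clock': 0.1, 'joints': array([ 1.14293336e+00,  3.59384390e-01,  1.51131022e+00, -5.12563040e-05,
        1.27251681e+00, -1.15096045e-01]), 'qd': array([-0.00011651,  0.00048264, -0.00136137, -0.00191876, -0.00019164,
       -0.00099606]), 'joint_torque': array([ 1.60958543e-04, -5.16356528e+01, -2.71404237e+01,  6.75498415e-02,
        2.76831666e-02, -1.57322603e-05]), 'tool_pos': array([0.18435755, 0.57026431, 0.18902796]), 'tcp_rot': array([-4.89209239e-01, -3.10287638e+00,  2.46995535e-03]), 'wrist_force': array([-1.05112621,  0.20148748, -0.75522808]), 'ft_torque': array([-0.00147621,  0.00322203,  0.07938843]), 'finger_force': 0.0, 'width': 0.08783546618744448}
```

View pics/1.png

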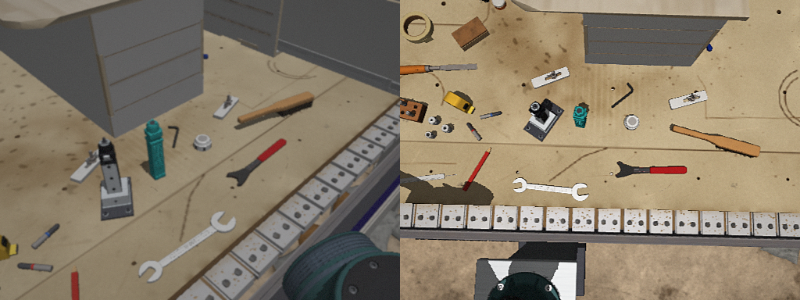

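View pics/2.png

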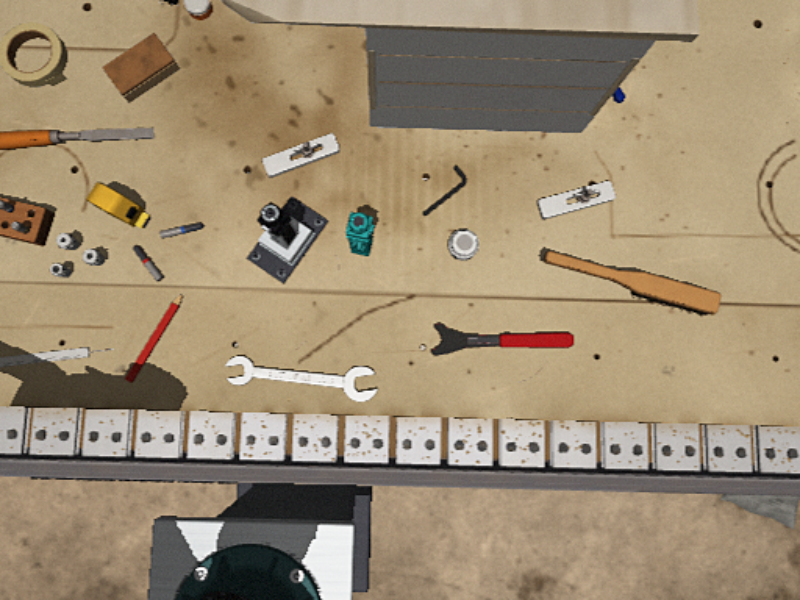

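The top view shows the driver (black head near 270,213 in the enlarged top view, stand plate about 287,238). The turquoise look-alike is at 361,230 and a cabinet stands behind them. Next I'll measure.

```bash
python3 - <<'E'
from h import *
a=dict(np.load('/tmp/a.npz'));b=dict(np.load('/tmp/b.npz'))
A=cloud(a);B=cloud(b)
print('head px',B[136,173],'turq',B[140,231],'cab',B[60,300],B[5,300],B[75,300])
for n,P,z in(('a',A,a['z_map']),('b',B,b['z_map'])):
    near=(z>0)&(np.hypot(P[...,0]-B[136,173,0],P[...,1]-B[136,173,1])<.09)
    for lo,hi in((.004,.012),(.034,.042),(.134,.141),(.15,.162),(.163,.172),(.173,.182),(.182,.195)):
        m=near&(P[...,2]>lo)&(P[...,2]<hi)
        if m.sum()<4: print(n,lo,m.sum());continue
        q=P[m]; r=cv2.minAreaRect((q[:,:2]*1000).astype(np.float32))
        print(n,lo,m.sum(),q.mean(0).round(4),np.round(r[0],1),np.round(r[1],1),round(r[2],1))
c=a['color'][150:300,80:240];d=b['color'][110:190,140:260]
cv2.imwrite('pics/3.png',np.hstack([cv2.resize(c,(426,400),interpolation=2),cv2.resize(d,(372,400),interpolation=2)]))
E
```

```text
head px [ 0.60665462 -0.03503644  0.17893884] turq [ 0.60416441 -0.1626532   0.16714076] cab [ 0.81066599 -0.31923061  0.13790484] [ 0.7952275  -0.28509283  0.39181249] [ 0.80835044 -0.33041521  0.05517456]
a 0.004 832 [ 0.578  -0.0174  0.0076] [612.6 -22.8] [101.1 131.1] 58.9
a 0.034 536 [ 0.599  -0.0285  0.0372] [607.3 -32.7] [61.6 65.1] 57.8
a 0.134 30 [ 0.5968 -0.0289  0.1351] [602.9 -30.2] [32.  23.8] 60.3
a 0.15 182 [ 0.5961 -0.0273  0.1557] [600.1 -31.2] [41.9 29.7] 85.2
a 0.163 83 [ 0.5985 -0.0274  0.1678] [600.7 -28. ] [30.1 17.9] 59.3
a 0.173 140 [ 0.6036 -0.0304  0.1768] [606.3 -30.7] [26.4 25.3] 33.8
a 0.182 21 [ 0.6063 -0.0318  0.1869] [606.7 -31.8] [5.4 5.1] 58.6
b 0.004 706 [ 0.6024 -0.0346  0.0072] [613.3 -26.5] [101.9 148. ] 58.0
b 0.034 276 [ 0.5977 -0.0376  0.037 ] [607.1 -32.5] [61.9 62.2] 56.9
b 0.134 4 [ 0.5922 -0.0422  0.1353] [592.2 -42.1] [ 1.8 10.2] 72.2
b 0.15 92 [ 0.5996 -0.0345  0.1558] [605.3 -31.6] [33.9 38.6] 58.7
b 0.163 30 [ 0.6016 -0.036   0.1695] [607.2 -33.5] [28.6 28.9] 37.1
b 0.173 103 [ 0.6062 -0.0335  0.1765] [606.3 -33.4] [25.2 24.7] 2.4
b 0.182 8 [ 0.6071 -0.0327  0.1878] [606.7 -32.3] [6.9 4.2] 78.7
```

View pics/3.png

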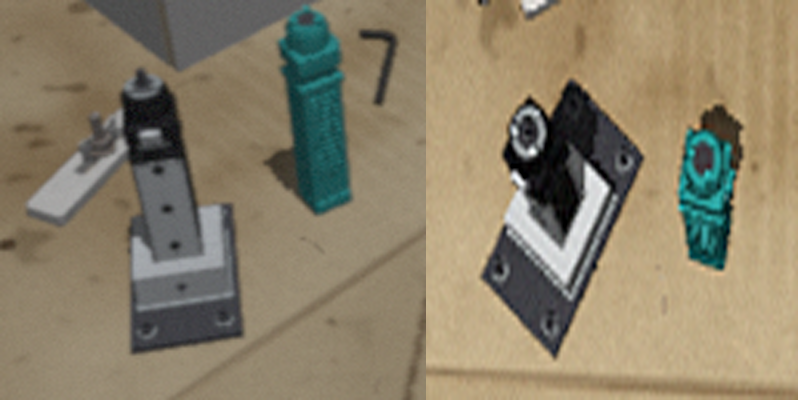

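The driver's axis is at about (0.607, -0.0325). The button and stop holes face (-0.84, 0.54), which gives a yaw of about -0.566. I'll check the cabinet clearance, then start the approach.

The manual's scale: shifts go in shares of 50 mm and turns go in shares of 4 rad. Converting my numbers, -0.05 m is -1, 0.1 rad is 0.025.

```bash
cat >> h.py <<'E'
from scipy.spatial.transform import Rotation as R
def go(x,y,z,head):
    "tool-frame deltas to reach tool down at x,y,z with tool y at heading"
    o=observe(); M=R.from_rotvec(o['tcp_rot'])
    ty=np.array([np.cos(head),np.sin(head),0]);tz=np.array([0,0,-1.]);T=R.from_matrix(np.stack([np.cross(ty,tz),ty,tz],1))
    d=np.array([x,y,z])-o['tool_pos']
    print('rot',(M.inv()*T).as_rotvec().round(4),'d before',M.inv().apply(d).round(4),'d after rot',T.inv().apply(d).round(4),'q',o['joints'].round(3))
    print('F',o['wrist_force'].round(2),'T',o['ft_torque'].round(3),'w',round(o['width'],4),o['finger_force'],'t',o['clock'],'pos',o['tool_pos'].round(4))
E
python3 - <<'E'
from h import *
for f in 'ab':
    c=dict(np.load(f'/tmp/{f}.npz'));P=cloud(c);d=np.hypot(P[...,0]-.607,P[...,1]+.0325)
    m=(c['z_map']>0)&(P[...,2]>.2)&(P[...,0]>.4);q=P[m];i=np.argsort(d[m])[:3];print(q[i].round(3),d[m][i].round(3))
E
echo '{"tx":[0,0],"ty":[0,0],"tz":[-1,-1],"ax":[0,0],"ay":[0,0],"az":[0.025,0.025]}' > mv.in && python3 -m jog mv.in 0.088 5
python3 -c "from h import *;go(.607,-.0325,.29,1.047)"
```

```text
[[ 0.774 -0.058  0.388]
 [ 0.774 -0.057  0.385]
 [ 0.776 -0.043  0.381]] [0.169 0.169 0.169]
[[ 0.774 -0.064  0.39 ]
 [ 0.774 -0.066  0.391]
 [ 0.774 -0.068  0.391]] [0.17 0.17 0.17]
clock: 0.3
tool_pos: [0.1839, 0.5691, 0.2887]
tcp_rot: [-0.803, -3.036, 0.009]
wrist_force: [0.6, 0.1, 0.4]
width: 0.0878
finger_force: 0.0
rot [-0.0058  0.0005  0.007 ] d before [-0.6652 -0.314   0.0008] d after rot [-0.6673 -0.3093 -0.0013] q [1.143 0.289 1.368 0.    1.49  0.089]
F [0.57 0.09 0.39] T [ 0.047  0.022 -0.024] w 0.0878 0.0 t 0.3 pos [0.1839 0.5691 0.2887]
```

In the tool's units: -0.044 m is -0.88, -0.0206 m is -0.412.

```bash
echo '{"tx":[-0.88,-0.88,-0.88,-0.88,-0.88,-0.88,-0.88,-0.88,-0.88,-0.88,-0.88,-0.88,-0.88,-0.88,0],"ty":[-0.412,-0.412,-0.412,-0.412,-0.412,-0.412,-0.412,-0.412,-0.412,-0.412,-0.412,-0.412,-0.412,-0.412,0],"tz":[0,0,0,0,0,0,0,0,0,0,0,0,0,0,0],"ax":[0,0,0,0,0,0,0,0,0,0,0,0,0,0,0],"ay":[0,0,0,0,0,0,0,0,0,0,0,0,0,0,0],"az":[0,0,0,0,0,0,0,0,0,0,0,0,0,0,0]}' > mv.in && python3 -m jog mv.in
python3 -c "
from h import *
go(.607,-.0325,.25,1.047)
c=cam('wrist');P=cloud(c);m=(c['z_map']>0)&(np.hypot(P[...,0]-.607,P[...,1]+.0325)<.06)
for lo,hi in((.034,.042),(.15,.162),(.163,.172),(.173,.182),(.182,.195)):
    k=m&(P[...,2]>lo)&(P[...,2]<hi)
    if k.sum()>4:
        q=P[k];r=cv2.minAreaRect((q[:,:2]*1000).astype(np.float32));print(lo,k.sum(),q.mean(0).round(4),np.round(r[0],1),np.round(r[1],1),round(r[2],1))
cv2.imwrite('pics/4.png',c['color'])"
```

```text
clock: 1.8
tool_pos: [0.5828, 0.0123, 0.2887]
tcp_rot: [0.804, 3.036, -0.003]
wrist_force: [0.1, 0.5, -0.9]
width: 0.0877
finger_force: 0.0
rot [-0.0017  0.0016  0.0061] d before [-0.0431 -0.0269  0.0389] d after rot [-0.0433 -0.0267  0.0387] q [-0.096  0.262  1.407 -0.002  1.473 -1.149]
F [ 0.12  0.46 -0.88] T [ 0.003 -0.006  0.006] w 0.0877 0.0 t 1.8 pos [0.5828 0.0123 0.2887]
0.034 1006 [ 0.6009 -0.0243  0.0381] [607.9 -33.2] [61.9 62.4] 57.2
0.15 394 [ 0.5999 -0.0258  0.1567] [605.5 -31.7] [34.1 38.3] 58.3
0.163 96 [ 0.6    -0.0262  0.1684] [606.4 -32.6] [30.1 28.3] 58.5
0.173 597 [ 0.6062 -0.0318  0.1774] [607.7 -33.3] [28.5 28.7] 15.7
0.182 57 [ 0.6071 -0.0325  0.1874] [605.4 -31. ] [16.  16.8] 2.6
```

View pics/4.png

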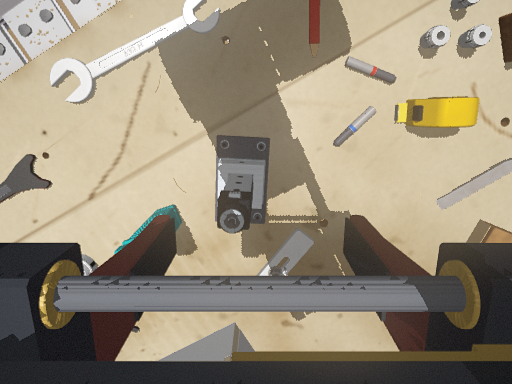

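The wrist view shows the driver at about (232,215), standing upright in its stand, and the axis refines to (0.6072, -0.0328). I'll go above it and then down to the sleeve.

In the tool's units: -0.0433 m is -0.866, 0.03 m is 0.6, 0.006 rad is 0.0015.

```bash
echo '{"tx":[-0.866,0,0],"ty":[-0.536,0,0],"tz":[0,0.6,0],"ax":[0,0,0],"ay":[0,0,0],"az":[0.0015,0,0]}' > mv.in && python3 -m jog mv.in; python3 -c "from h import *;go(.6072,-.0328,.162,1.047)"
```

```text
clock: 2.15
tool_pos: [0.6009, -0.0256, 0.2561]
tcp_rot: [-0.805, -3.029, 0.001]
wrist_force: [-1.0, -1.0, -1.0]
width: 0.0883
finger_force: 0.0
rot [-0.0023 -0.0074  0.0044] d before [-0.0097 -0.0029  0.0941] d after rot [-0.009  -0.0031  0.0941] q [-0.158  0.315  1.409  0.     1.425 -1.209]
F [-1.03 -0.98 -1.04] T [ 0.025  0.061 -0.013] w 0.0883 0.0 t 2.15 pos [ 0.6009 -0.0256  0.2561]
```

In the tool's units: 0.02 m is 0.4, -0.009 m is -0.18.

```bash
echo '{"tx":[-0.18,0,0,0,0,0,0],"ty":[-0.06,0,0,0,0,0,0],"tz":[0,0.4,0.4,0.4,0,0,0],"ax":[0,0,0,0,0,0,0],"ay":[0,0,0,0,0,0,0],"az":[0,0,0,0,0,0,0]}' > mv.in && python3 -m jog mv.in; python3 -c "from h import *;go(.6072,-.0328,.162,1.047)"
```

```text
clock: 2.85
tool_pos: [0.6115, -0.0333, 0.2017]
tcp_rot: [0.804, 3.034, 0.0]
wrist_force: [-0.2, 0.4, -0.0]
width: 0.0876
finger_force: 0.0
rot [0.0009 0.0026 0.0057] d before [ 0.0041 -0.0017  0.0397] d after rot [ 0.004  -0.0017  0.0397] q [-0.167  0.365  1.47  -0.     1.304 -1.22 ]
F [-0.24  0.44 -0.05] T [0.022 0.009 0.002] w 0.0876 0.0 t 2.85 pos [ 0.6115 -0.0333  0.2017]
```

In the tool's units: 0.015 m is 0.3, 0.009 m is 0.18, 0.005 rad is 0.0013.

```bash
echo '{"tx":[0.08,0,0,0,0,0],"ty":[-0.034,0,0,0,0,0],"tz":[0.3,0.3,0.18,0,0,0],"ax":[0,0,0,0,0,0],"ay":[0,0,0,0,0,0],"az":[0.0013,0,0,0,0,0]}' > mv.in && python3 -m jog mv.in; python3 -c "from h import *;go(.6072,-.0328,.162,1.047)"
```

```text
clock: 3.45
tool_pos: [0.6069, -0.0331, 0.1618]
tcp_rot: [0.813, 3.033, 0.0]
wrist_force: [1.3, 0.8, -0.1]
width: 0.0884
finger_force: 0.0
rot [0.0005 0.0016 0.    ] d before [-0.0001  0.0005 -0.0002] d after rot [-0.0001  0.0005 -0.0002] q [-0.168  0.394  1.528 -0.     1.217 -1.215]
F [ 1.3   0.76 -0.1 ] T [-0.022  0.068  0.023] w 0.0884 0.0 t 3.45 pos [ 0.6069 -0.0331  0.1618]
```

Close on the sleeve.

```bash
echo '{"tx":[0,0,0,0,0,0,0,0],"ty":[0,0,0,0,0,0,0,0],"tz":[0,0,0,0,0,0,0,0],"ax":[0,0,0,0,0,0,0,0],"ay":[0,0,0,0,0,0,0,0],"az":[0,0,0,0,0,0,0,0]}' > mv.in && python3 -m jog mv.in 0.02 30; python3 -c "from h import *;go(.6072,-.0328,.162,1.047)"
```

```text
clock: 4.25
tool_pos: [0.606, -0.033, 0.1608]
tcp_rot: [-0.813, -3.034, 0.0]
wrist_force: [-0.5, -0.3, -0.5]
width: 0.0272
finger_force: 0.0
rot [-0.0001  0.     -0.    ] d before [-0.0009  0.0008 -0.0012] d after rot [-0.0009  0.0008 -0.0012] q [-0.168  0.395  1.53  -0.     1.217 -1.215]
F [-0.51 -0.26 -0.51] T [ 0.013 -0.009  0.004] w 0.0272 0.0 t 4.25 pos [ 0.606  -0.033   0.1608]
```

```bash
echo '{"tx":[0,0],"ty":[0,0],"tz":[0,0],"ax":[0,0],"ay":[0,0],"az":[0,0]}' > mv.in && python3 -m jog mv.in; python3 -c "
from h import *;go(.6072,-.0328,.162,1.047)
c=cam('wrist');cv2.imwrite('pics/5.png',cv2.resize(c['color'],(640,480)))
d=cam('scene');cv2.imwrite('pics/6.png',cv2.resize(d['color'][100:300,20:240],(660,600)))"
```

```text
clock: 4.45
tool_pos: [0.6061, -0.033, 0.1608]
tcp_rot: [-0.813, -3.034, 0.0]
wrist_force: [0.6, 0.4, -0.7]
width: 0.02
finger_force: 0.0
rot [-0.0001  0.     -0.    ] d before [-0.0009  0.0008 -0.0012] d after rot [-0.0009  0.0008 -0.0012] q [-0.168  0.395  1.53  -0.     1.217 -1.215]
F [ 0.56  0.36 -0.69] T [-0.048 -0.002 -0.041] w 0.02 0.0 t 4.45 pos [ 0.6061 -0.033   0.1608]
```

View pics/6.png

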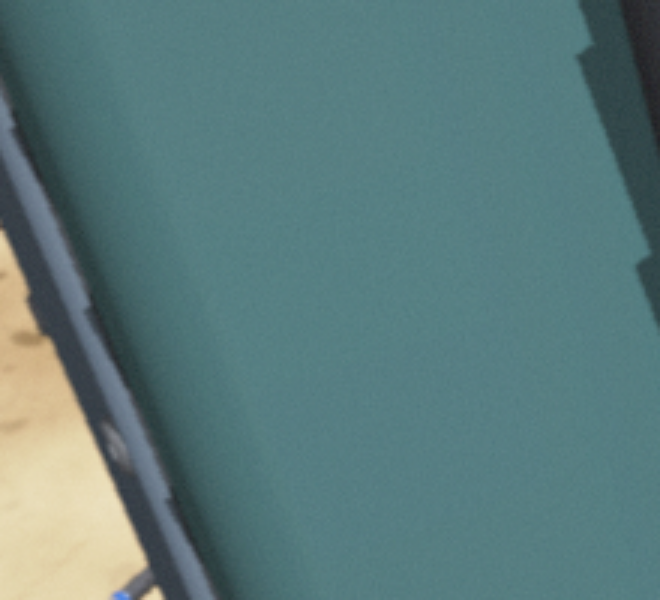

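The arm blocks the scene camera, so that picture shows nothing useful. I'll check the wrist view.

View pics/5.png

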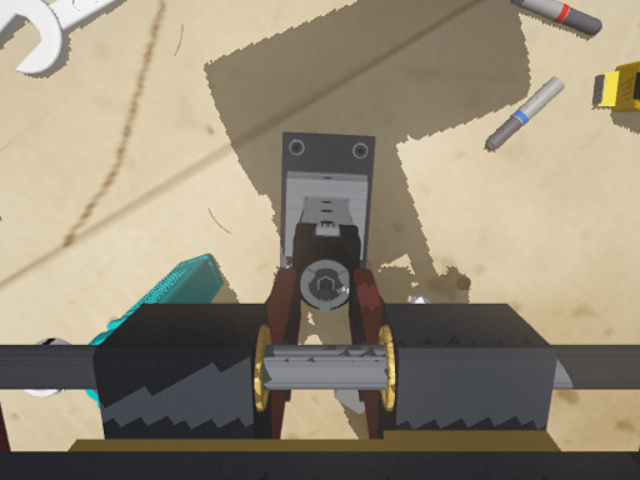

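```bash
python3 - <<'E'
from h import *
o=observe();M=R.from_rotvec(o['tcp_rot'])
c=cam('wrist');P=cloud(c);L=M.inv().apply((P-o['tool_pos']).reshape(-1,3)).reshape(P.shape)
col=c['color'].astype(int);red=(col[...,2]>col[...,1]+20)&(col[...,2]>col[...,0]+20)&(c['z_map']>0)&(abs(L[...,0])<.03)&(abs(L[...,1])<.06)&(L[...,2]>-.06)
for s in(-1,1):
    q=L[red&(np.sign(L[...,1])==s)];print(s,len(q))
    for z in(-.04,-.03,-.02,-.01,0): 
        k=q[abs(q[:,2]-z)<.005]
        if len(k):print(z,len(k),np.percentile(k,[2,50,98],axis=0).round(4).tolist())
n=(abs(P[...,2]-.1775)<.003)&(np.hypot(P[...,0]-.607,P[...,1]+.033)<.03);print('nose in tool',np.percentile(L[n],[1,50,99],axis=0).round(4).tolist(),cv2.minEnclosingCircle((P[n][:,:2]*1000).astype(np.float32)))
print(o['width'],o['finger_force'],o['clock'])
E
echo '{"tx":[0,0],"ty":[0,0],"tz":[0,0],"ax":[0,0],"ay":[0,0],"az":[0,0]}' > mv.in && python3 -m jog mv.in
```

```text
-1 320
-0.04 103 [[0.0113, -0.0185, -0.0447], [0.0117, -0.0151, -0.0403], [0.0121, -0.0116, -0.0352]]
-0.03 14 [[0.0114, -0.0176, -0.035], [0.0116, -0.0146, -0.0342], [0.012, -0.0129, -0.0326]]
1 322
-0.04 105 [[0.0111, 0.0117, -0.0449], [0.0117, 0.0151, -0.0402], [0.0121, 0.0189, -0.0353]]
-0.03 12 [[0.0114, 0.0129, -0.0347], [0.0117, 0.0157, -0.0341], [0.0121, 0.0185, -0.0333]]
nose in tool [[-0.0129, -0.0105, -0.0196], [0.0017, 0.0004, -0.0169], [0.0118, 0.0113, -0.0138]] ((607.0186157226562, -32.74164581298828), 14.384407043457031)
0.02000779050567981 0.0 4.55
clock: 4.8
tool_pos: [0.606, -0.033, 0.1607]
tcp_rot: [-0.813, -3.034, 0.0]
wrist_force: [-0.6, 0.5, 0.3]
width: 0.02
finger_force: 0.0
```

```bash
python3 - <<'E'
from h import *
o=observe();M=R.from_rotvec(o['tcp_rot'])
c=cam('wrist');P=cloud(c);L=M.inv().apply((P-o['tool_pos']).reshape(-1,3)).reshape(P.shape)
print(c['f'],M.inv().apply(c['T'][:3,3]-o['tool_pos']))
for u in(228,238,260):
  for v in range(205,350,10):print(u,v,c['color'][v,u],L[v,u].round(4),end=' | ' if v%20 else '\n')
  print()
big=cv2.resize(c['color'][190:360,190:330],(560,600));
cv2.imwrite('pics/7.png',big[:,:])
E
```

```text
332.9088992401914 [ 6.72353672e-02  1.60568823e-04 -1.95012272e-01]
228 205 [ 96  95 102] [-0.0406 -0.0341  0.1516] | 228 215 [50 62 86] [ 0.0117 -0.0159 -0.0335] | 228 225 [53 64 89] [ 0.012  -0.0145 -0.0487] | 228 235 [48 59 85] [ 0.0118 -0.0135 -0.0603] | 228 245 [44 52 78] [ 0.0119 -0.0125 -0.0711] | 228 255 [43 49 78] [ 0.0117 -0.0117 -0.0797] | 228 265 [44 46 55] [ 0.0105 -0.0112 -0.0855] | 228 275 [54 55 59] [ 0.0095 -0.0108 -0.0908] | 228 285 [112 109 107] [ 0.0286 -0.0068 -0.1296] | 228 295 [146 139 138] [ 0.0267 -0.0067 -0.1305] | 228 305 [135 131 128] [ 0.0248 -0.0067 -0.1314] | 228 315 [46 46 49] [-0.0067 -0.0112 -0.0902] | 228 325 [129 166 188] [-0.1981 -0.0388  0.161 ] | 228 335 [149 188 207] [-0.2121 -0.0391  0.1605] | 228 345 [148 186 205] [-0.2274 -0.0396  0.1614] | 
238 205 [54 62 68] [ 0.0058 -0.0132  0.0026] | 238 215 [46 54 62] [ 0.0047 -0.0122 -0.0133] | 238 225 [49 54 62] [ 0.0102 -0.0102 -0.044 ] | 238 235 [44 48 57] [ 0.0071 -0.0099 -0.0489] | 238 245 [46 50 57] [ 0.0033 -0.0098 -0.0519] | 238 255 [41 44 48] [-0.0017 -0.0099 -0.0519] | 238 265 [47 50 54] [-0.
[... 462 characters left out ...]
0.0158] | 260 215 [66 64 67] [ 0.006   0.0004 -0.017 ] | 260 225 [54 56 58] [ 0.0018  0.0004 -0.0217] | 260 235 [66 61 67] [-0.0014  0.0004 -0.0283] | 260 245 [120 117 116] [-0.0109  0.0004 -0.0201] | 260 255 [ 84 108 122] [-0.104   0.0007  0.1604] | 260 265 [ 92 112 125] [-0.1173  0.0007  0.1614] | 260 275 [ 84  99 109] [-0.1296  0.0007  0.1602] | 260 285 [112 106 106] [ 0.0288  0.0003 -0.13  ] | 260 295 [144 137 137] [ 0.0268  0.0003 -0.1307] | 260 305 [135 132 131] [ 0.0241  0.0003 -0.1304] | 260 315 [152 189 209] [-0.183   0.0006  0.1593] | 260 325 [148 185 205] [-0.1978  0.0006  0.1604] | 260 335 [148 185 205] [-0.2122  0.0006  0.1605] | 260 345 [142 182 202] [-0.2268  0.0006  0.1606] |
```

View pics/7.png

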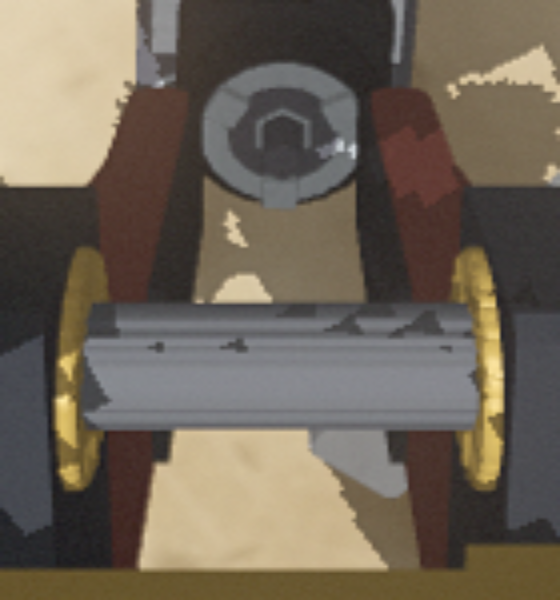

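The wrist picture and its depth explain the empty grip. The fingertips end about 32 mm above the reported TCP, level with the bit's tip, so the fingers closed in the air above the chuck. I'll open and measure the tips properly.

```bash
echo '{"tx":[0,0,0,0,0],"ty":[0,0,0,0,0],"tz":[0,0,0,0,0],"ax":[0,0,0,0,0],"ay":[0,0,0,0,0],"az":[0,0,0,0,0]}' > mv.in && python3 -m jog mv.in 0.055
cat >> h.py <<'E'
def tips():
    o=observe();M=R.from_rotvec(o['tcp_rot']);c=cam('wrist');P=cloud(c);L=M.inv().apply((P-o['tool_pos']).reshape(-1,3)).reshape(P.shape)
    m=(c['z_map']>0)&(abs(L[...,0]-.0117)<.0012)&(abs(L[...,1])<.07)&(L[...,2]>-.08)&(L[...,2]<.01)
    for s in(-1,1):
        q=L[m&(np.sign(L[...,1])==s)]
        if len(q):k=q[q[:,2]>q[:,2].max()-.02];print('tip z',np.sort(q[:,2])[-6:].round(4),'world',round(o['tool_pos'][2]-q[:,2].max(),4),'inner y',abs(k[:,1]).min().round(4),'pos',o['tool_pos'].round(4),'w',o['width'])
    return c
E
python3 -c "from h import *;tips()"
```

```text
clock: 5.35
tool_pos: [0.606, -0.033, 0.1608]
tcp_rot: [-0.813, -3.034, 0.0]
wrist_force: [-0.2, 0.4, -0.4]
width: 0.054
finger_force: 0.0
tip z [0.0037 0.0038 0.004  0.004  0.0041 0.0046] world 0.1561 inner y 0.0001 pos [ 0.606  -0.033   0.1608] w 0.05404983466087492
tip z [0.0037 0.0038 0.0038 0.0041 0.0042 0.0048] world 0.1559 inner y 0.0005 pos [ 0.606  -0.033   0.1608] w 0.05404983466087492
```

```bash
sed -i 's/(abs(L\[...,1\])<.07)/(abs(L[...,1])<.07)\&(abs(L[...,1])>.018)\&(c["color"][...,2].astype(int)>c["color"][...,0].astype(int)+20)/' h.py
python3 -c "from h import *;tips()"
```

```text
tip z [-0.0332 -0.0331 -0.033  -0.0329 -0.0324 -0.0322] world 0.1929 inner y 0.0274 pos [ 0.6061 -0.033   0.1608] w 0.05435016035280066
tip z [-0.0339 -0.0335 -0.0335 -0.0334 -0.0333 -0.032 ] world 0.1928 inner y 0.0285 pos [ 0.6061 -0.033   0.1608] w 0.05435016035280066
```

In the tool's units: 0.01 m is 0.2, 0.009 m is 0.18.

```bash
echo '{"tx":[0,0,0,0,0,0],"ty":[0.012,0,0,0,0,0],"tz":[0.2,0.2,0.18,0,0,0],"ax":[0,0,0,0,0,0],"ay":[0,0,0,0,0,0],"az":[0,0,0,0,0,0]}' > mv.in && python3 -m jog mv.in
python3 -c "from h import *;c=tips();go(.6072,-.0328,.132,1.047);cv2.imwrite('pics/8.png',c['color'][150:330,140:380].repeat(3,0).repeat(3,1))"
```

```text
clock: 6.05
tool_pos: [0.6066, -0.0326, 0.1319]
tcp_rot: [0.813, 3.034, -0.0]
wrist_force: [0.3, 0.3, 0.8]
width: 0.055
finger_force: 0.0
tip z [-0.0336 -0.0334 -0.0333 -0.0333 -0.0331 -0.0329] world 0.1648 inner y 0.0275 pos [ 0.6066 -0.0326  0.1319] w 0.055032664593132115
tip z [-0.034  -0.0339 -0.0339 -0.0337 -0.0335 -0.0333] world 0.1653 inner y 0.029 pos [ 0.6066 -0.0326  0.1319] w 0.055032664593132115
rot [0.0002 0.0006 0.    ] d before [-0.0006  0.      0.0001] d after rot [-0.0006  0.      0.0001] q [-0.167  0.424  1.56  -0.     1.156 -1.214]
F [ 0.11 -1.46 -0.6 ] T [ 0.047 -0.058  0.072] w 0.0549 0.0 t 6.1 pos [ 0.6067 -0.0325  0.1321]
```

View pics/8.png

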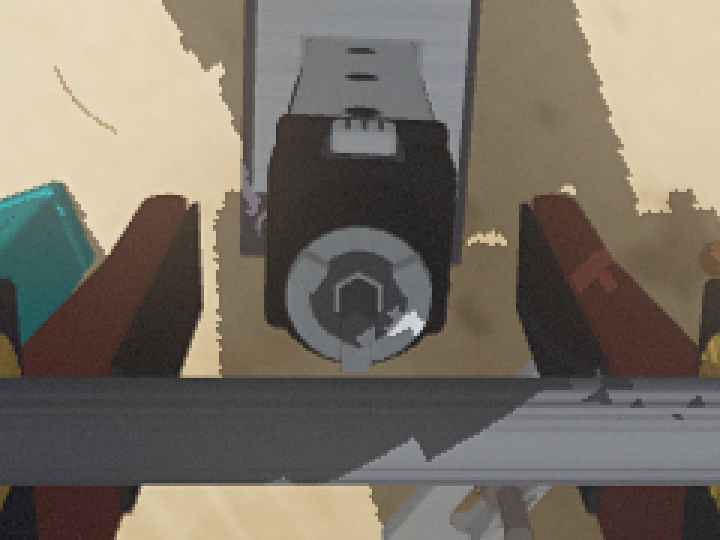

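The fingers now straddle the chuck, with inner pads near columns 195 and 520 and the chuck at (358,295). The tips are at about 0.165, so I'll go 3 mm lower and close.

In the tool's units: 0.003 m is 0.06.

```bash
echo '{"tx":[0,0,0],"ty":[0,0,0],"tz":[0.06,0,0],"ax":[0,0,0],"ay":[0,0,0],"az":[0,0,0]}' > mv.in && python3 -m jog mv.in; echo '{"tx":[0,0,0,0,0],"ty":[0,0,0,0,0],"tz":[0,0,0,0,0],"ax":[0,0,0,0,0],"ay":[0,0,0,0,0],"az":[0,0,0,0,0]}' > mv.in && python3 -m jog mv.in 0.015 30; python3 -c "from h import *;go(.6072,-.0328,.129,1.047);tips()"
```

```text
clock: 6.4
tool_pos: [0.6063, -0.0325, 0.1288]
tcp_rot: [-0.813, -3.034, 0.0]
wrist_force: [-0.1, -0.8, -0.3]
width: 0.0548
finger_force: 0.0
clock: 6.9
tool_pos: [0.6064, -0.0325, 0.1288]
tcp_rot: [0.813, 3.034, -0.0]
wrist_force: [-0.1, 0.3, 0.6]
width: 0.0293
finger_force: 30.0
rot [-0.0001  0.0001 -0.0001] d before [-0.0009  0.0002 -0.0002] d after rot [-0.0009  0.0002 -0.0002] q [-0.167  0.428  1.564 -0.     1.15  -1.214]
F [-0.05  0.31  0.63] T [-0.007  0.034  0.012] w 0.0293 30.000122487545013 t 6.9 pos [ 0.6064 -0.0325  0.1288]
tip z [-0.0342 -0.0336 -0.0336 -0.0335 -0.0335 -0.0329] world 0.1618 inner y 0.018 pos [ 0.6064 -0.0325  0.1288] w 0.02931845926322426
tip z [-0.0335 -0.0335 -0.0334 -0.0334 -0.0331 -0.0325] world 0.1614 inner y 0.0181 pos [ 0.6064 -0.0325  0.1288] w 0.02931845926322426
```

Gripped at 29.3 mm and 30 N. Now I'll turn clockwise.

In the tool's units: 0.12 rad is 0.03.

```bash
echo '{"tx":[0,0,0,0,0,0,0,0],"ty":[0,0,0,0,0,0,0,0],"tz":[0,0,0,0,0,0,0,0],"ax":[0,0,0,0,0,0,0,0],"ay":[0,0,0,0,0,0,0,0],"az":[0.03,0.03,0.03,0.03,0.03,0.03,0.03,0.03]}' > mv.in && python3 -m jog mv.in;python3 -c "from h import *;go(.6072,-.0328,.129,-.564)"; echo '{"tx":[0,0,0],"ty":[0,0,0],"tz":[0,0,0],"ax":[0,0,0],"ay":[0,0,0],"az":[0.025,0.025,0]}' > mv.in && python3 -m jog mv.in; python3 -c "from h import *;go(.6072,-.0328,.129,-.564)"
```

```text
clock: 7.75
tool_pos: [0.6072, -0.0323, 0.1289]
tcp_rot: [2.128, 2.31, 0.002]
wrist_force: [1.4, 0.9, -1.1]
width: 0.0294
finger_force: 30.0
rot [ 1.500e-03 -6.000e-04  6.461e-01] d before [-0.0005 -0.0001 -0.0001] d after rot [-0.0005  0.0003 -0.0001] q [-1.670e-01  4.280e-01  1.564e+00  1.000e-03  1.149e+00 -2.490e-01]
F [ 1.44  0.95 -1.08] T [ 0.132 -0.359  0.045] w 0.0294 29.997317790985107 t 7.75 pos [ 0.6072 -0.0323  0.1289]
clock: 8.05
tool_pos: [0.6071, -0.0324, 0.1289]
tcp_rot: [2.344, 2.091, 0.002]
wrist_force: [1.2, 1.0, -0.8]
width: 0.0291
finger_force: 30.0
rot [ 0.0013 -0.0005  0.4501] d before [-0.0004  0.0001 -0.0001] d after rot [-0.0003  0.0002 -0.0001] q [-0.167  0.428  1.564  0.     1.149 -0.053]
F [ 1.17  0.97 -0.77] T [ 0.049 -0.294  0.026] w 0.0291 30.00406175851822 t 8.05 pos [ 0.6071 -0.0324  0.1289]
```

In the tool's units: 0.06 rad is 0.015.

```bash
S='python3 -c "from h import *;o=observe();print(o[\"joints\"][5],o[\"ft_torque\"].round(3))"'
echo '{"tx":[0,0,0],"ty":[0,0,0],"tz":[0,0,0],"ax":[0,0,0],"ay":[0,0,0],"az":[0.015,0.015,0]}' > mv.in && python3 -m jog mv.in >/dev/null; eval $S; echo '{"tx":[0,0,0],"ty":[0,0,0],"tz":[0,0,0],"ax":[0,0,0],"ay":[0,0,0],"az":[0.015,0.015,0]}' > mv.in && python3 -m jog mv.in>/dev/null; eval $S;echo '{"tx":[0,0,0],"ty":[0,0,0],"tz":[0,0,0],"ax":[0,0,0],"ay":[0,0,0],"az":[0.015,0.015,0]}' > mv.in && python3 -m jog mv.in; eval $S
```

```text
0.06389941239961178 [-0.002 -0.439 -0.012]
0.18339423938427196 [-0.08  -0.465  0.07 ]
clock: 8.95
tool_pos: [0.6071, -0.0326, 0.1289]
tcp_rot: [2.677, 1.643, 0.002]
wrist_force: [2.9, 0.8, -0.6]
width: 0.0292
finger_force: 30.0
0.30275704375921 [-0.057 -0.636  0.209]
```

In the tool's units: 0.06 rad is 0.015.

```bash
S='python3 -c "from h import *;o=observe();print(o[\"joints\"][5],o[\"ft_torque\"].round(3))"'
echo '{"tx":[0,0,0],"ty":[0,0,0],"tz":[0,0,0],"ax":[0,0,0],"ay":[0,0,0],"az":[0.015,0,0]}' > mv.in && python3 -m jog mv.in >/dev/null; eval $S; echo '{"tx":[0,0,0],"ty":[0,0,0],"tz":[0,0,0],"ax":[0,0,0],"ay":[0,0,0],"az":[0.015,0,0]}' > mv.in && python3 -m jog mv.in>/dev/null; eval $S; echo '{"tx":[0,0,0],"ty":[0,0,0],"tz":[0,0,0],"ax":[0,0,0],"ay":[0,0,0],"az":[0.015,0,0]}' > mv.in && python3 -m jog mv.in; eval $S
```

```text
0.3621595108004557 [ 0.186 -0.826  0.329]
0.4229538142879055 [ 0.104 -0.854  0.432]
clock: 9.85
tool_pos: [0.607, -0.0327, 0.1292]
tcp_rot: [2.814, 1.395, 0.001]
wrist_force: [5.0, 0.9, 1.1]
width: 0.0294
finger_force: 30.0
0.4834446717304556 [-0.027 -0.932  0.482]
```

Torque levelled off at about 0.48 N m, so the sleeve is at its stop and the grip is slipping: the bit is tight. I'll open, align with the driver's x axis and go down to the head.

In the tool's units: -0.085 rad is -0.0213.

```bash
echo '{"tx":[0,0,0,0,0,0,0],"ty":[0,0,0,0,0,0,0],"tz":[0,0,0,0,0,0,0],"ax":[0,0,0,0,0,0,0],"ay":[0,0,0,0,0,0,0],"az":[0,0,0,0,-0.0213,0,0]}' > mv.in && python3 -m jog mv.in 0.07
python3 - <<'E'
from h import *
c=tips();P=cloud(c);m=(c['z_map']>0)&(np.hypot(P[...,0]-.607,P[...,1]+.0325)<.06)
for lo,hi in((.034,.042),(.15,.162),(.173,.182)):
    k=m&(P[...,2]>lo)&(P[...,2]<hi)
    if k.sum()>4:
        q=P[k];r=cv2.minAreaRect((q[:,:2]*1000).astype(np.float32));print(lo,k.sum(),q.mean(0).round(4),np.round(r[0],1),np.round(r[1],1),round(r[2],1))
go(.6070,-.0328,.110,-.564)
cv2.imwrite('pics/9.png',c['color'][130:330,110:390].repeat(2,0).repeat(2,1))
E
```

```text
clock: 10.55
tool_pos: [0.606, -0.0325, 0.1286]
tcp_rot: [-2.756, -1.507, 0.001]
wrist_force: [-0.6, -0.5, 0.7]
width: 0.0702
finger_force: 0.0
tip z [-0.0337 -0.0337 -0.0337 -0.0335 -0.0331 -0.0327] world 0.1613 inner y 0.0367 pos [ 0.606  -0.0325  0.1286] w 0.0701667248994314
tip z [-0.0331 -0.0329 -0.0328 -0.0288 -0.0285 -0.0277] world 0.1563 inner y 0.0187 pos [ 0.606  -0.0325  0.1286] w 0.0701667248994314
0.034 2175 [ 0.614  -0.0204  0.0381] [608.  -32.7] [60.8 62.2] 57.6
0.15 1365 [ 0.6107 -0.0232  0.1566] [606.4 -31.4] [33.5 84.7] 55.5
0.173 2944 [ 0.609  -0.0302  0.1775] [606.  -30.3] [27.5 87.5] 53.2
rot [-0.0004  0.0004 -0.0058] d before [0.0003 0.0009 0.0187] d after rot [0.0003 0.0009 0.0187] q [-0.167  0.428  1.564 -0.     1.15   0.403]
F [-0.12  0.62  0.07] T [-0.107  0.093 -0.001] w 0.07 0.0 t 10.6 pos [ 0.6061 -0.0325  0.1287]
```

View pics/9.png

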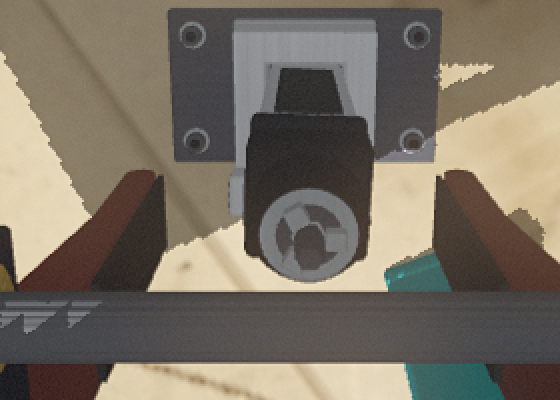

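The jaws now sit closed on the bit at (310,235). The button is at (238,190), between the head and the left finger, so I'll lower onto the head and squeeze.

In the tool's units: 0.01 m is 0.2, 0.008 m is 0.16, -0.005 rad is -0.0013.

```bash
echo '{"tx":[0,0,0,0,0],"ty":[0.02,0,0,0,0],"tz":[0.2,0.16,0,0,0],"ax":[0,0,0,0,0],"ay":[0,0,0,0,0],"az":[-0.0013,0,0,0,0]}' > mv.in && python3 -m jog mv.in; echo '{"tx":[0,0,0,0,0,0],"ty":[0,0,0,0,0,0],"tz":[0,0,0,0,0,0],"ax":[0,0,0,0,0,0],"ay":[0,0,0,0,0,0],"az":[0,0,0,0,0,0]}' > mv.in && python3 -m jog mv.in 0.02 40; python3 -c "from h import *;go(.6070,-.0328,.110,-.564)"
```

```text
clock: 11.1
tool_pos: [0.6073, -0.0331, 0.1107]
tcp_rot: [2.751, 1.517, -0.0]
wrist_force: [-0.2, -0.4, 0.5]
width: 0.07
finger_force: 0.0
clock: 11.7
tool_pos: [0.6077, -0.0333, 0.1109]
tcp_rot: [2.75, 1.517, 0.001]
wrist_force: [0.4, -1.2, -0.0]
width: 0.0343
finger_force: 39.6
rot [0.001  0.     0.0011] d before [ 0.0001 -0.0008  0.0009] d after rot [ 0.0001 -0.0008  0.0009] q [-0.168  0.448  1.58  -0.     1.113  0.395]
F [ 0.41 -1.21 -0.01] T [-0.209 -0.118 -0.037] w 0.0343 39.62822690606117 t 11.7 pos [ 0.6077 -0.0333  0.1109]
```

Width is 34.3 mm, so the button is fully pressed. Drawing up.

In the tool's units: -0.01 m is -0.2.

```bash
echo '{"tx":[0,0,0,0,0,0,0],"ty":[0,0,0,0,0,0,0],"tz":[-0.2,-0.2,-0.2,-0.2,-0.2,0,0],"ax":[0,0,0,0,0,0,0],"ay":[0,0,0,0,0,0,0],"az":[0,0,0,0,0,0,0]}' > mv.in && python3 -m jog mv.in; echo '{"tx":[0,0,0,0,0,0],"ty":[0,0,0,0,0,0],"tz":[-0.12,-0.12,-0.1,0,0,0],"ax":[0,0,0,0,0,0],"ay":[0,0,0,0,0,0],"az":[0,0,0,0,0,0]}' > mv.in && python3 -m jog mv.in; echo '{"tx":[0,0,0,0],"ty":[0,0,0,0],"tz":[-0.06,-0.06,0,0],"ax":[0,0,0,0],"ay":[0,0,0,0],"az":[0,0,0,0]}' > mv.in && python3 -m jog mv.in
```

```text
clock: 12.4
tool_pos: [0.6072, -0.0331, 0.1613]
tcp_rot: [2.751, 1.517, 0.001]
wrist_force: [0.6, 0.0, -0.9]
width: 0.0339
finger_force: 39.6
clock: 13.0
tool_pos: [0.6072, -0.0331, 0.1778]
tcp_rot: [2.751, 1.517, 0.0]
wrist_force: [1.3, 0.3, -2.4]
width: 0.0342
finger_force: 39.6
clock: 13.4
tool_pos: [0.6069, -0.033, 0.1833]
tcp_rot: [-2.751, -1.517, 0.001]
wrist_force: [2.3, -1.4, -7.0]
width: 0.0341
finger_force: 39.6
```

Force rose to about 7 N at +72 mm, so the shaft is at the second stop and the tube is starting to lift. Lifting clear.

The manual's scale: shifts go in shares of 50 mm and turns go in shares of 4 rad. Converting my numbers, -0.01 m is -0.2, -0.008 m is -0.16.

```bash
echo '{"tx":[0,0,0,0,0,0,0,0,0,0,0,0],"ty":[0,0,0,0,0,0,0,0,0,0,0,0],"tz":[-0.2,-0.2,-0.2,-0.2,-0.2,-0.16,-0.08,0,0,0,0,0],"ax":[0,0,0,0,0,0,0,0,0,0,0,0],"ay":[0,0,0,0,0,0,0,0,0,0,0,0],"az":[0,0,0,0,0,0,0,0,0,0,0,0]}' > mv.in && python3 -m jog mv.in
python3 - <<'E'
from h import *
go(.607,-.0328,.24,-.564)
w=cam('wrist');t=cam('top');s=cam('scene')
o=observe()
for n,c in(('w',w),('t',t),('s',s)):
    P=cloud(c);m=(c['z_map']>0)&(np.hypot(P[...,0]-.607,P[...,1]+.033)<.03)
    h=np.histogram(P[m][:,2],bins=np.arange(0,.34,.01))[0];print(n,h)
cv2.imwrite('pics/10.png',np.hstack([cv2.resize(w['color'],(400,300)),cv2.resize(s['color'],(400,300))]))
E
```

```text
clock: 14.6
tool_pos: [0.607, -0.033, 0.2454]
tcp_rot: [-2.751, -1.517, 0.001]
wrist_force: [-0.3, 0.4, -7.5]
width: 0.0337
finger_force: 39.8
rot [-0.0006  0.0004  0.001 ] d before [ 0.0002 -0.0001  0.0054] d after rot [ 0.0002 -0.0001  0.0054] q [-0.168  0.328  1.417 -0.     1.398  0.395]
F [-0.27  0.39 -7.52] T [-0.048  0.133 -0.046] w 0.0337 39.77900594472885 t 14.6 pos [ 0.607  -0.033   0.2454]
w [ 113    0    6  668    8    0    0   18   36   47   34   19   57   63
   51   70   87   73  106  790   97  104  118  134  159  170    1   67
  688 1817 1605 2722  873]
t [ 57   7   3 180   5   0   0   9  19  16  17  17  18  19  17  24  21  19
  17 109  18  17  16  17  16  12   0  13  61  58  53  32   9]
s [0 0 0 0 0 0 0 0 0 0 0 0 0 0 0 0 0 0 0 0 0 0 0 0 0 0 0 0 0 0 0 0 0]
```

View pics/10.png

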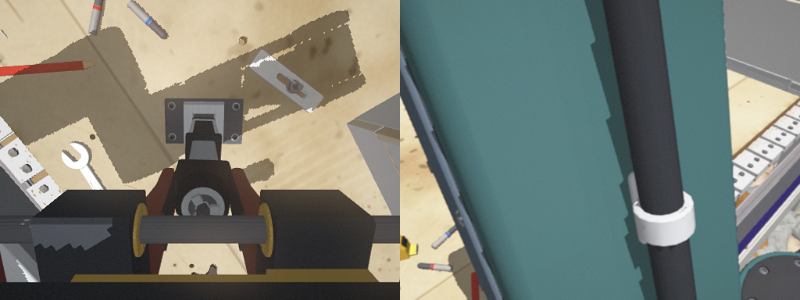

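The driver hangs upright with its tube bottom at about 0.07, against a block top of 0.038. About 78 mm of inner tube shows (8 + 70), so the shaft is fully out, and the force is steady at the driver's weight. Handing in.

```bash
echo '{"tx":[0,0,0],"ty":[0,0,0],"tz":[0,0,0],"ax":[0,0,0],"ay":[0,0,0],"az":[0,0,0]}' > mv.in && python3 -m jog mv.in; python3 -c "from h import *;print(job_done())"
```

```text
clock: 15.05
tool_pos: [0.6072, -0.0331, 0.2458]
tcp_rot: [2.751, 1.517, -0.0]
wrist_force: [-0.8, -0.5, -8.3]
width: 0.0339
finger_force: 39.8
the job is handed in; nothing more can be done
None
```

The job is handed in at 15 s, with no verdict returned: the bit is tight, the shaft is out to the second stop, and the driver is held still and upright about 3 cm clear of the stand by the grip head.

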